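# Weigh out one level scoop of grinding balls

## Robot

A 6-joint arm with a two-finger parallel gripper is mounted at the origin on the work surface. World frame = base frame: x ahead of the robot, y to its left, z up, the work surface at z = 0. Lengths are in m, angles in rad, forces in N, time in s.
With the tool pointing down it reaches from about 0.35 to 0.85 m from the base axis. Payload 8.1 kg.
Tool frame: the origin (TCP) lies at the very end of the fingers, on their centre line; the grasp point (between the pads) lies 19 mm behind it; z points along the fingers, y is the line along which they close (so a half turn about z gives the same grasp; the last joint's range is limited). The gripper opens to 85 mm and grips with 20 to 120 N. Pads are 22 mm wide; open, the fingers measure 114 mm over their backs; the gripper's body (76 mm by 85 mm) begins 54 mm behind the grasp point. The pads swing forward as they close: fully open they stand 13 mm farther back than shut.
Start: joints at [1.037, 0.13, 1.488, -0, 1.523, -0.085], TCP at [0.26, 0.541, 0.231] pointing down, gripper open.
Joint ranges: [-2.96, 2.96], [-0.89, 2.26], [0.02, 2.5], [-1.34, 4.48], [0, 2.73], [-2.66, 2.66]. Speed limits (rad/s): [2.39, 2.39, 2.79, 3.14, 3.14, 3.14].

## Interface

Orientations are given as a unit quaternion [w, x, y, z].
In Python, from plant import r gives the robot as it stands. The module is installed in compiled form; this text tells all that it offers.
- The arm moves only by the shell command python3 -m inch 'ROWS' [OPENING] [FORCE]. ROWS is JSON, a list of rows, each a list of 2 entries, a list of its own where there are three numbers: the shift along the tool's x, y, z in cm, then the turn, a rotation vector about the tool's x, y, z in degrees. A call has exactly 10 rows; each row shifts and turns the commanded pose from where the row before left it, along the tool's axes as they then stand; what a row does not reach is not made up. A row lasts 1/10 s, in which the tool goes at most 50 mm and 8.59 degrees, less where a joint would pass 70% of its speed; a pose out of reach is approached as far as the arm can. A call with a gripper value outside its range is refused whole. OPENING is the finger opening in cm, from 0 to 8.54, set as the call begins (- or left out, the last holds). The fingers move at their own pace and stop on an object; FORCE is the grip in N (left out, the last holds). Time passes only in rows, so rows that do not move let the fingers close, or fill a call up. It gives the time, the measured TCP pose, the force, the opening and the grip force at its end, in the units of the state.
- r.get_obs(): the state, without advancing time (a new reading comes with each control period).
- r.read_camera(name): name is "scene" or "top" or "wrist"; returns (picture, depth): 400x640x3 uint8, blue, green, red; 400x640 float32, m along the optical axis (not along the pixel's ray), 0 where there is no reading.
- r.camera_params(name): a dict with "mtx" (3x3 intrinsics, pixels), "cam_to_world" (4x4, takes a point from camera to world coordinates). Camera axes: x right, y up, looking along -z (the intrinsics and any distortion apply to the point x, -y, -z); pixel columns grow to the right and rows downward; lengths in m; the calibration is good to about 2 mm. A picture is of the moment at which its call begins: read the wrist's pose just before it. camera_params takes no time and is no camera call; for the wrist camera it gives the pose at the moment of the call.
- r.job_done(): hands the job in; it is judged then, once.
The state is a dict: "time": time; "joint_positions": joint angles; "joint_vel": joint speeds; "joint_torque": joint torques, N m; "tcp_pos": TCP position; "eef_rot": TCP orientation; "force": force on the tool from outside, world axes, zero at the start; "moment": the same for the moment, N m; "gripper_width": opening from 0.0 (shut) to 1.0 (fully open); "grasp_force": force on a finger pad.
Only numpy, scipy, OpenCV 4.12 (cv2) and the standard library are available. Lean on these libraries where they do the work, as an engineer would, in place of code of your own. Each camera call takes 0.05 s, during which the arm holds its last target. There are 200 camera calls.

## Task

With the steel scoop, scoop up a heaped measure of ceramic balls from the channel of the blue bin. Strike off the excess by drawing the heaped scoop, held level, under the bin's steel bar, so that the surplus balls drop back into the bin and the scoop keeps its level measure of four balls. Then set the scoop with them upright in the middle of the balance pan and let go, with no ball spilled outside the bin and the amber jar and bottle nearby left undisturbed.

Things in the scene. Friction and masses are not known exactly. Their poses are not given: they have to be found in the camera images.
- bin: Blue open bin, fixed; 242 mm long (its x, +x is the far end). Origin: on the bench under the dig channel. Walls and divider 50 mm high, but the channel's far wall, and its -y wall from x +20 on, 95 mm. Dig channel with the balls: inside x -130 to +100, y -34 to +34 mm. Beside it an empty catch pocket: y +39 to +104 mm, floor at 6 mm. A fixed steel strike bar stands over the pocket. Balls in either compartment are in the bin.
- channel_floor (a point): Point on the dig channel's floor at bin x 0, y 0, 12 mm above the bench; axes of the bin. The floor falls 3 degrees (5.2 mm per 100 mm) towards +x, so the balls gather, up to 60 mm back, at the foot (x +52, 9 mm above the bench) of a slope that rises at 40 degrees to 50 mm. The balls are slippery (friction 0.15).
- bar_edge (a point): Middle of the lower edge of the bin's steel strike bar, 89 mm above the bench, at bin x +72, y +60 mm; axes of the bin. The bar runs along x, 6 mm thick, 14 mm high, from 46 mm before this point (free end, towards the robot) to its post (12 x 8 mm), which begins 34 mm beyond it.
- scoop_cup (a point): Steel scoop with red handle. Point 15 mm above the flat underside, over the middle of the floor; +x to the nose, z up. Inside: floor 3 mm thick, x -19.5 to +21.5, 50 mm wide; then a ramp rising at 40 deg to the lip (x +46.5, 24 mm above the underside). Walls 3 mm thick; back wall's rim 24 mm, side rims 18 mm above the underside. Outside 56 mm wide, x -22.5 to +47.5.
- scoop_grip (a point): Centre of the scoop's red rubber grip: a bar 52 mm long (x), 14 mm thick (y), 26 mm tall, 62 mm behind the cup's middle and 80 mm above the underside. A red stem, 12 mm thick, slopes steeply from the back wall up to it. Axes are those of the scoop. Loaded, it is nose-heavy: grip it firmly.
- pan (a point): Centre of the top face of the balance's round steel pan, 144 mm in diameter, 74 mm above the bench. The white balance (230 x 170 mm, 62 mm high) is fixed; its display is on the -x side of this frame.
- pocket_0 (a point): Place of the back left (+y) ball's centre in a level scoop: 7.3 mm behind scoop_cup, 12.5 mm to the side, at its height.
- pocket_1 (a point): Place of the back right (-y) ball's centre in a level scoop: 7.3 mm behind scoop_cup, 12.5 mm to the side, at its height.
- pocket_2 (a point): Place of the front left (+y) ball's centre in a level scoop: 16.7 mm ahead of scoop_cup, 12.5 mm to the side, at its height.
- pocket_3 (a point): Place of the front right (-y) ball's centre in a level scoop: 16.7 mm ahead of scoop_cup, 12.5 mm to the side, at its height.
- ball_0_center (a point): Centre of one of nine equal cream ceramic grinding balls, 24 mm in diameter, 20 g, loose in the dig channel.
- ball_1_center (a point): Centre of one of nine equal cream ceramic grinding balls, 24 mm in diameter, 20 g, loose in the dig channel.
- ball_2_center (a point): Centre of one of nine equal cream ceramic grinding balls, 24 mm in diameter, 20 g, loose in the dig channel.
- ball_3_center (a point): Centre of one of nine equal cream ceramic grinding balls, 24 mm in diameter, 20 g, loose in the dig channel.
- ball_4_center (a point): Centre of one of nine equal cream ceramic grinding balls, 24 mm in diameter, 20 g, loose in the dig channel.
- ball_5_center (a point): Centre of one of nine equal cream ceramic grinding balls, 24 mm in diameter, 20 g, loose in the dig channel.
- ball_6_center (a point): Centre of one of nine equal cream ceramic grinding balls, 24 mm in diameter, 20 g, loose in the dig channel.
- ball_7_center (a point): Centre of one of nine equal cream ceramic grinding balls, 24 mm in diameter, 20 g, loose in the dig channel.
- ball_8_center (a point): Centre of one of nine equal cream ceramic grinding balls, 24 mm in diameter, 20 g, loose in the dig channel.
- strike_bar: The steel strike bar with its post, fixed to the bin; its frame is the bin's (see bar_edge for the bar).
- scoop: The loose scoop, about 150 g; origin in the middle of the floor's underside. Pitched 40 deg nose down, its ramp lies flat. Its level measure is four balls, two by two, their tops 27 mm above the underside; any further ball stands on these, its top at least 8 mm higher. The bar edge clears the four and meets the rest when it is 28 to 33 mm above the underside.
- amber_jar: Bystander, loose: small amber jar, 58 mm across, 85 mm high. Origin at its underside.
- amber_bottle: Bystander, loose: amber bottle with blue cap, 64 mm across, 130 mm high. Origin at its underside.

How it is judged:
By the outcome, as a careful person would: the job done as asked, in the order asked, and still so for the second after the job is handed in, with the robot touching nothing.
It also fails if it takes over 64 s, if anything falls off the work surface, if the arm or the gripper's body presses on something with over 40 N, if the wrist force passes 120 N, or if a joint passes its speed limit or range.

## Working session

There is one attempt and no reset: what is moved stays moved. The work goes in short steps, Python scripts to look and compute and a shell command to move; the robot and the scene stay as the last step left them, time stands still between calls to the robot, and variables do not carry over. Pictures are saved under pics/ and viewed, at most 10 in all, crops included, and the job is handed in when it is done.

```bash
mkdir -p pics
python3 - <<'E'
from plant import r
import cv2,numpy as np
for n in("scene","top"):
    p,d=r.read_camera(n);c=r.camera_params(n)
    cv2.imwrite(f"pics/{n}0.png",p);np.savez(f"{n}0.npz",p=p,d=d,m=c["mtx"],T=c["cam_to_world"])
    print(n,np.round(c["mtx"],1).tolist(),np.round(c["cam_to_world"],3).tolist())
o=r.get_obs();print(o["time"],o["tcp_pos"],o["eef_rot"])
E
```

```text
scene [[397.0, 0.0, 324.3], [0.0, 397.0, 199.4], [0.0, 0.0, 1.0]] [[0.871, -0.284, 0.401, 1.003], [0.491, 0.481, -0.726, -0.737], [0.013, 0.83, 0.558, 0.634], [0.0, 0.0, 0.0, 1.0]]
top [[434.7, 0.0, 311.9], [0.0, 434.7, 201.4], [0.0, 0.0, 1.0]] [[-0.009, 0.995, -0.096, 0.521], [-1.0, -0.011, -0.025, -0.013], [-0.026, 0.096, 0.995, 0.93], [0.0, 0.0, 0.0, 1.0]]
0.1 [0.26006802 0.54015237 0.2303457 ] [-2.51855265e-04  2.22530779e-01  9.74925303e-01 -8.01094524e-04]
```

View pics/top0.png

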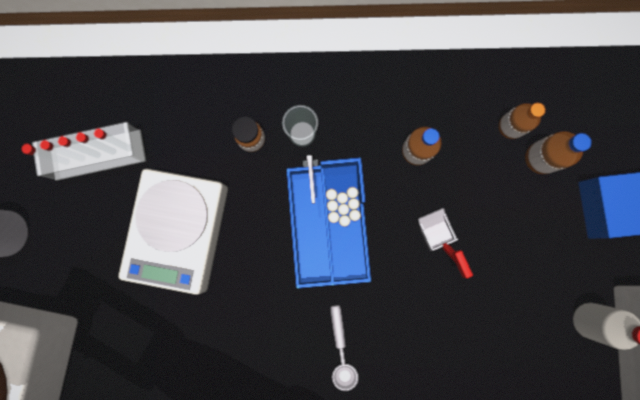

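View pics/scene0.png

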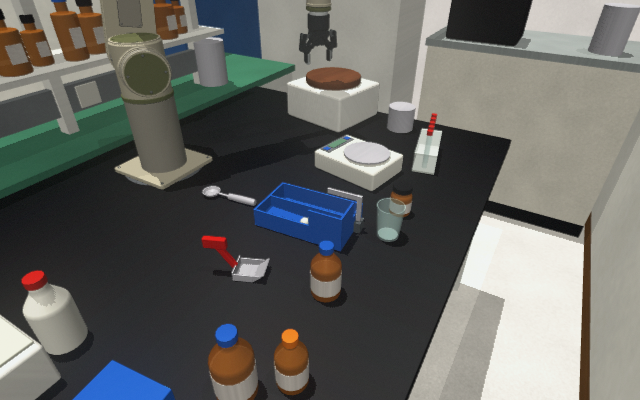

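The top view shows the bin's channel around (348,225) with the balls at (343,205), the bar at (311,180), and the pan at (170,215). The scoop cup is at (437,230) and its red grip at (462,263). The jar is at (248,135) and the bottle at (425,145).

```bash
cat > h.py <<'E'
import numpy as np,cv2
def world(d,m,T):
    v,u=np.mgrid[:400,:640]
    P=np.stack([(u-m[0,2])/m[0,0]*d,-(v-m[1,2])/m[1,1]*d,-d],-1)
    return P@T[:3,:3].T+T[:3,3]
def load(n):
    z=np.load(n);return z["p"].astype(int),world(z["d"],z["m"],z["T"])
def fitrect(xy): return cv2.minAreaRect(np.float32(xy*1000))
E
python3 - <<'E'
from h import *
p,W=load("top0.npz");b,g,rr=p[...,0],p[...,1],p[...,2];v,u=np.mgrid[:400,:640]
z=W[...,2]
box=lambda a,c,e,f:(u>=a)&(u<c)&(v>=e)&(v<f)
blue=(b>100)&(b>1.8*rr)&box(275,385,145,300)
for lo,hi in((.04,.06),(.08,.11)):
    m=blue&(z>lo)&(z<hi);print("bin",lo,m.sum(),fitrect(W[m][:,:2]) if m.sum()>5 else 0)
m=box(302,320,155,205)&(z>.085)&(rr>120);print("bar",m.sum(),fitrect(W[m][:,:2]),z[m].mean())
red=(rr>90)&(rr>2*g)&box(430,490,235,290)
m=red&(z>.08);print("grip",m.sum(),fitrect(W[m][:,:2]),z[m].max(),np.median(z[m]),W[m].mean(0))
cup=box(412,465,200,260)&(rr>90)&(rr<1.3*g)&(z<.04);print("cup",cup.sum(),fitrect(W[cup][:,:2]),np.percentile(z[cup],[5,50,95]))
pan=box(130,210,175,255)&(abs(z-.074)<.006);print("pan",pan.sum(),cv2.minEnclosingCircle(np.float32(W[pan][:,:2])),np.median(z[pan]))
bal=box(115,235,165,300)&(abs(z-.062)<.006);print("balance",fitrect(W[bal][:,:2]))
for n,B in(("jar",box(230,268,112,155)),("bot",box(400,445,122,168))):
    m=B&(z>.02);print(n,np.percentile(W[m],[2,50,98],axis=0).round(3).tolist())
ba=box(322,365,180,230)&(rr>150)&(abs(rr-b)<60);print("balls",np.percentile(W[ba],[2,50,98],axis=0).round(3).tolist())
E
```

```text
bin 0.04 1384 ((559.458740234375, -20.96240234375), (241.63290405273438, 147.96324157714844), 4.446407794952393)
bin 0.08 291 ((640.1951293945312, -49.753700256347656), (86.3410415649414, 78.0106201171875), 4.494813919067383)
bar 161 ((643.9050903320312, 11.228858947753906), (91.15785217285156, 7.933761119842529), 3.8045425415039062) 0.10163599740959034
grip 233 ((479.5249328613281, -276.7168884277344), (51.624290466308594, 15.428019523620605), 22.872600555419922) 0.09595447750603636 0.09140224961363108 [ 0.47944279 -0.27534623  0.09094638]
cup 1018 ((547.6656494140625, -252.4758758544922), (75.8566665649414, 65.4832534790039), 22.626588821411133) [-0.00097787  0.0045439   0.02247213]
pan 4022 ((0.5786705017089844, 0.2916041910648346), 0.07250288873910904) 0.07275105939621607
balance ((549.566162109375, 296.81915283203125), (169.6029815673828, 228.52915954589844), 78.87299346923828)
jar [[0.721, 0.115, 0.027], [0.742, 0.139, 0.083], [0.771, 0.165, 0.087]]
bot [[0.686, -0.239, 0.025], [0.708, -0.204, 0.09], [0.744, -0.182, 0.131]]
balls [[0.561, -0.085, 0.011], [0.597, -0.054, 0.03], [0.633, -0.022, 0.036]]
```

Run:
```python
import cv2
p=cv2.imread("pics/top0.png");a=cv2.resize(p[150:300,280:480],None,fx=4,fy=4,interpolation=cv2.INTER_CUBIC);cv2.imwrite("pics/c1.png",a)
```

```text
(no output)
```

View pics/c1.png

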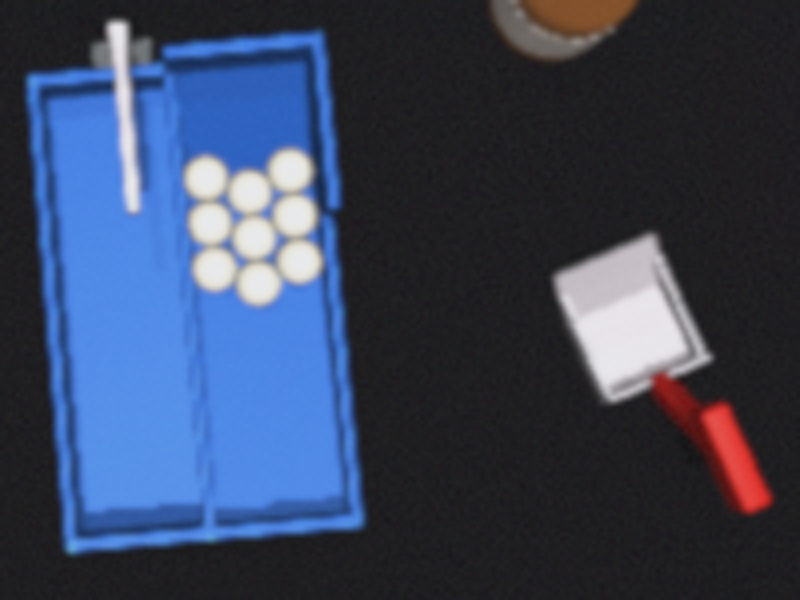

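```bash
cat >> h.py <<'E'
from scipy.spatial.transform import Rotation as Ro
from scipy.linalg import logm,expm
def mat(p,R):
    T=np.eye(4);T[:3,:3]=R;T[:3,3]=p;return T
def tool(p,yaw,pitch=0):
    "tool x along yaw (deg), pointing down, nose-down pitch (deg)"
    return mat(p,(Ro.from_euler('z',yaw,degrees=True)*Ro.from_euler('y',pitch,degrees=True)*Ro.from_euler('x',180,degrees=True)).as_matrix())
def now(r):
    o=r.get_obs();q=o["eef_rot"];return mat(o["tcp_pos"],Ro.from_quat([*q[1:],q[0]]).as_matrix())
def row(A,B,n):
    E=np.real(expm(np.real(logm(np.linalg.inv(A)@B))/n))
    s=E[:3,3]*100;w=np.degrees(Ro.from_matrix(E[:3,:3]).as_rotvec())
    print(f"{n} x [[{s[0]:.3f},{s[1]:.3f},{s[2]:.3f}],[{w[0]:.3f},{w[1]:.3f},{w[2]:.3f}]]  |s|={np.linalg.norm(s):.2f}")
yb=4.45;Bp=np.array([.5761,-.0548])
def binw(x,y):
    c,s=np.cos(np.radians(yb)),np.sin(np.radians(yb));return Bp+np.array([c*x-s*y,s*x+c*y])
E
python3 - <<'E'
from h import *;from plant import r
A=now(r);print(A.round(3));row(A,tool([.4795,-.2755,.16],22.9),30)
E
```

```text
[[-0.901  0.434 -0.001  0.26 ]
 [ 0.434  0.901 -0.001  0.54 ]
 [ 0.    -0.002 -1.     0.23 ]
 [ 0.     0.     0.     1.   ]]
30 x [[-3.432,0.873,0.235],[-0.002,0.004,4.379]]  |s|=3.55
```

```bash
R='[[-3.43,0.87,0.23],[0,0,4.38]]'; python3 -m inch '[[[-3.43,0.87,0.23],[0,0,4.38]],[[-3.43,0.87,0.23],[0,0,4.38]],[[-3.43,0.87,0.23],[0,0,4.38]],[[-3.43,0.87,0.23],[0,0,4.38]],[[-3.43,0.87,0.23],[0,0,4.38]],[[-3.43,0.87,0.23],[0,0,4.38]],[[-3.43,0.87,0.23],[0,0,4.38]],[[-3.43,0.87,0.23],[0,0,4.38]],[[-3.43,0.87,0.23],[0,0,4.38]],[[-3.43,0.87,0.23],[0,0,4.38]]]'
python3 -m inch '[[[-3.43,0.87,0.23],[0,0,4.38]],[[-3.43,0.87,0.23],[0,0,4.38]],[[-3.43,0.87,0.23],[0,0,4.38]],[[-3.43,0.87,0.23],[0,0,4.38]],[[-3.43,0.87,0.23],[0,0,4.38]],[[-3.43,0.87,0.23],[0,0,4.38]],[[-3.43,0.87,0.23],[0,0,4.38]],[[-3.43,0.87,0.23],[0,0,4.38]],[[-3.43,0.87,0.23],[0,0,4.38]],[[-3.43,0.87,0.23],[0,0,4.38]]]'
python3 - <<'E'
from h import *;from plant import r
A=now(r);print(A.round(3));row(A,tool([.4795,-.2755,.16],22.9),10)
E
```

```text
time: 1.1
tcp_pos: [0.5565, 0.3605, 0.2074]
eef_rot: [-0.0, 0.571, 0.821, -0.0]
force: [0.6, 1.0, 0.8]
gripper_width: 1.0
grasp_force: 0.0
time: 2.1
tcp_pos: [0.6449, 0.0266, 0.1845]
eef_rot: [-0.0, 0.836, 0.548, -0.0]
force: [0.1, 0.0, 0.6]
gripper_width: 1.001
grasp_force: 0.0
[[ 0.399  0.917 -0.001  0.645]
 [ 0.917 -0.399  0.     0.027]
 [-0.    -0.001 -1.     0.184]
 [ 0.     0.     0.     1.   ]]
10 x [[-3.417,0.879,0.245],[-0.004,0.004,4.360]]  |s|=3.54
```

```bash
python3 -m inch '[[[-3.42,0.88,0.24],[0,0,4.36]],[[-3.42,0.88,0.24],[0,0,4.36]],[[-3.42,0.88,0.24],[0,0,4.36]],[[-3.42,0.88,0.24],[0,0,4.36]],[[-3.42,0.88,0.24],[0,0,4.36]],[[-3.42,0.88,0.24],[0,0,4.36]],[[-3.42,0.88,0.24],[0,0,4.36]],[[-3.42,0.88,0.24],[0,0,4.36]],[[-3.42,0.88,0.24],[0,0,4.36]],[[-3.42,0.88,0.24],[0,0,4.36]]]'
python3 - <<'E'
from h import *;from plant import r
c=r.camera_params("wrist");p,d=r.read_camera("wrist");A=now(r);print(A.round(3).tolist(),r.get_obs()["joint_positions"])
cv2.imwrite("pics/w1.png",p);np.savez("w1.npz",p=p,d=d,m=c["mtx"],T=c["cam_to_world"])
p,W=load("w1.npz");b,g,rr=p[...,0],p[...,1],p[...,2];z=W[...,2]
m=(rr>90)&(rr>2*g)&(z>.085)&(z<.1);print(m.sum(),fitrect(W[m][:,:2]),np.median(z[m]))
m=(abs(z-.003)<.006)&(rr>60)&(rr<1.3*g)&(abs(W[...,0]-.54)<.08)&(abs(W[...,1]+.25)<.08);print(m.sum(),fitrect(W[m][:,:2]))
row(A,tool([.4795,-.2755,.061],22.9),5)
E
```

```text
time: 3.1
tcp_pos: [0.4794, -0.2758, 0.1607]
eef_rot: [-0.0, 0.98, 0.199, -0.0]
force: [0.6, -1.1, 0.5]
gripper_width: 0.999
grasp_force: 0.0
[[0.924, 0.383, -0.004, 0.476], [0.383, -0.924, -0.001, -0.279], [-0.004, -0.001, -1.0, 0.16], [0.0, 0.0, 0.0, 1.0]] [-0.62097599  0.04707787  1.70798512 -0.00314469  1.38905088  0.55743203]
1436 ((480.92010498046875, -277.1073913574219), (51.30905532836914, 13.758678436279297), 22.690893173217773) 0.0935811738987654
17584 ((536.9142456054688, -250.2974853515625), (144.8295440673828, 148.3291778564453), 14.877036094665527)
5 x [[0.099,-0.032,1.981],[-0.006,0.045,-0.077]]  |s|=1.98
```

View pics/w1.png

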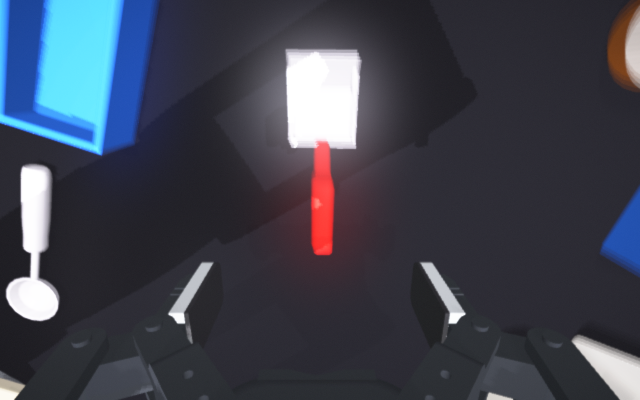

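Wrist view: the grip is centred at pixel (321,215) between the open fingers and aligned with them. The cup is ahead of it at (322,98).

Run:
```python
from h import *;from plant import r
row(now(r),tool([.4809,-.2771,.061],22.7),8)
```

```text
8 x [[0.070,0.005,1.238],[-0.004,0.028,-0.023]]  |s|=1.24
```

```bash
python3 -m inch '[[[0.07,0,1.24],[0,0.03,0]],[[0.07,0,1.24],[0,0.03,0]],[[0.07,0,1.24],[0,0.03,0]],[[0.07,0,1.24],[0,0.03,0]],[[0.07,0,1.24],[0,0.03,0]],[[0.07,0,1.24],[0,0.03,0]],[[0.07,0,1.24],[0,0.03,0]],[[0.07,0,1.24],[0,0.03,0]],[[0,0,0],[0,0,0]],[[0,0,0],[0,0,0]]]'
python3 -m inch '[[[0,0,0],[0,0,0]],[[0,0,0],[0,0,0]],[[0,0,0],[0,0,0]],[[0,0,0],[0,0,0]],[[0,0,0],[0,0,0]],[[0,0,0],[0,0,0]],[[0,0,0],[0,0,0]],[[0,0,0],[0,0,0]],[[0,0,0],[0,0,0]],[[0,0,0],[0,0,0]]]' 0 120
python3 - <<'E'
from h import *;from plant import r
print(now(r).round(4).tolist())
E
```

```text
time: 4.15
tcp_pos: [0.4858, -0.2725, 0.0618]
eef_rot: [-0.001, 0.98, 0.2, 0.002]
force: [-0.0, -0.4, 0.6]
gripper_width: 0.999
grasp_force: 0.0
time: 5.15
tcp_pos: [0.4862, -0.2728, 0.0624]
eef_rot: [-0.0, 0.98, 0.2, 0.002]
force: [-1.3, -0.6, 4.5]
gripper_width: 0.144
grasp_force: 116.4
[[0.9199, 0.3921, 0.0042, 0.4862], [0.3921, -0.9199, 0.0013, -0.2728], [0.0043, 0.0004, -1.0, 0.0624], [0.0, 0.0, 0.0, 1.0]]
```

```bash
cat >> h.py <<'E'
off=np.array([.0555,0,.0624])   # scoop origin in tool frame
def scoopT(x,y,z,pitch,yaw=None,world=False):
    "tool pose for scoop origin at bin (x,y) in m, height z"
    yw=yb if yaw is None else yaw
    T=tool([0,0,0],yw,pitch);xy=np.array([x,y]) if world else binw(x,y)
    T[:3,3]=np.array([*xy,z])-T[:3,:3]@off;return T
def lipT(lx,lz,pitch,y=0,P=(.0475,.024)):
    "scoop pose with scoop point P (default lip) at bin x lx, height lz"
    a=np.radians(pitch);c,s=np.cos(a),np.sin(a)
    return scoopT(lx-(c*P[0]+s*P[1]),y,lz-(-s*P[0]+c*P[1]),pitch)
def cupcheck(r,n):
    c=r.camera_params("wrist");A=now(r);p,d=r.read_camera("wrist")
    cv2.imwrite(f"pics/{n}.png",p);W=world(d,c["mtx"],c["cam_to_world"])
    q=(W-A[:3,3])@A[:3,:3]-off;q=q*[1,-1,-1] # scoop axes
    return p,W,q[d>0] if 0 else q,d
E
python3 - <<'E'
from h import *;from plant import r
A=now(r);B=A.copy();B[2,3]+=.13;row(A,B,7)
E
```

```text
7 x [[0.008,0.001,-1.857],[0.000,0.000,0.000]]  |s|=1.86
```

```bash
python3 -m inch '[[[0,0,-1],[0,0,0]],[[0,0,-2],[0,0,0]],[[0,0,-2],[0,0,0]],[[0,0,-2],[0,0,0]],[[0,0,-2],[0,0,0]],[[0,0,-2],[0,0,0]],[[0,0,-1],[0,0,0]],[[0,0,-1],[0,0,0]],[[0,0,0],[0,0,0]],[[0,0,0],[0,0,0]]]'
python3 - <<'E'
from h import *;from plant import r
p,W,q,d=cupcheck(r,"w2");A=now(r);print(A.round(4).tolist())
m=(d>0)&(abs(q[...,2]-.013)<.025)&(abs(q[...,0]-.012)<.07)&(abs(q[...,1])<.06)
c=q[m];print(m.sum(),np.percentile(c,[1,5,50,95,99],axis=0).round(4).tolist())
f=m&(abs(q[...,0])<.014)&(abs(q[...,1])<.02);X=q[f];co=np.linalg.lstsq(np.c_[X[:,:2],np.ones(len(X))],X[:,2],rcond=None)[0];print("floor fit",np.degrees(co[:2]),co[2])
g=m&(q[...,2]<.013);print(fitrect(q[m][:,:2]))
row(A,lipT(-.035,.11,44),10)
E
```

```text
time: 6.15
tcp_pos: [0.4852, -0.2726, 0.1913]
eef_rot: [-0.001, 0.98, 0.2, 0.002]
force: [0.2, -0.4, -1.9]
gripper_width: 0.144
grasp_force: 116.3
[[0.9199, 0.3921, 0.0024, 0.485], [0.3921, -0.9199, 0.0027, -0.2725], [0.0032, -0.0015, -1.0, 0.1909], [0.0, 0.0, 0.0, 1.0]]
14081 [[-0.0269, -0.0272, 0.002], [-0.0214, -0.0251, 0.0026], [0.0128, 0.0003, 0.009], [0.0438, 0.0254, 0.0245], [0.0464, 0.0275, 0.0339]]
floor fit [-0.44733652 -0.14198537] 0.0033637975937870746
((7.659759521484375, 0.1779766082763672), (56.212059020996094, 78.80126190185547), 89.12763214111328)
10 x [[0.555,-2.036,-0.350],[0.704,-4.377,1.776]]  |s|=2.14
```

```bash
python3 -m inch '[[[0.55,-2.04,-0.35],[0.7,-4.38,1.78]],[[0.55,-2.04,-0.35],[0.7,-4.38,1.78]],[[0.55,-2.04,-0.35],[0.7,-4.38,1.78]],[[0.55,-2.04,-0.35],[0.7,-4.38,1.78]],[[0.55,-2.04,-0.35],[0.7,-4.38,1.78]],[[0.55,-2.04,-0.35],[0.7,-4.38,1.78]],[[0.55,-2.04,-0.35],[0.7,-4.38,1.78]],[[0.55,-2.04,-0.35],[0.7,-4.38,1.78]],[[0.55,-2.04,-0.35],[0.7,-4.38,1.78]],[[0.55,-2.04,-0.35],[0.7,-4.38,1.78]]]'
python3 - <<'E'
from h import *;from plant import r
p,d=r.read_camera("top");c=r.camera_params("top");p2,d2=r.read_camera("scene")
cv2.imwrite("pics/s2.png",cv2.resize(np.hstack([p[130:330,230:430],p2[120:320,200:400]]),None,fx=2,fy=2,interpolation=cv2.INTER_CUBIC))
A=now(r);G=lipT(-.035,.11,44);print(A.round(4).tolist());print(G.round(4).tolist());print(r.get_obs()["joint_positions"].round(2))
row(A,lipT(-.035,.012+.0018+.0020,44),8)
E
```

```text
time: 7.2
tcp_pos: [0.4939, -0.0602, 0.2094]
eef_rot: [0.016, 0.926, 0.035, -0.376]
force: [1.1, -0.0, -1.5]
gripper_width: 0.143
grasp_force: 116.5
[[0.7111, 0.0793, -0.6986, 0.4931], [0.0567, -0.9968, -0.0555, -0.0587], [-0.7008, -0.0001, -0.7134, 0.2057], [0.0, 0.0, 0.0, 1.0]]
[[0.7172, 0.0776, -0.6926, 0.4939], [0.0558, -0.997, -0.0539, -0.0612], [-0.6947, 0.0, -0.7193, 0.2092], [0.0, 0.0, 0.0, 1.0]]
[-0.12  0.61  1.13 -0.17  2.16  1.33]
8 x [[0.797,0.032,0.806],[0.008,0.061,0.010]]  |s|=1.13
```

View pics/s2.png

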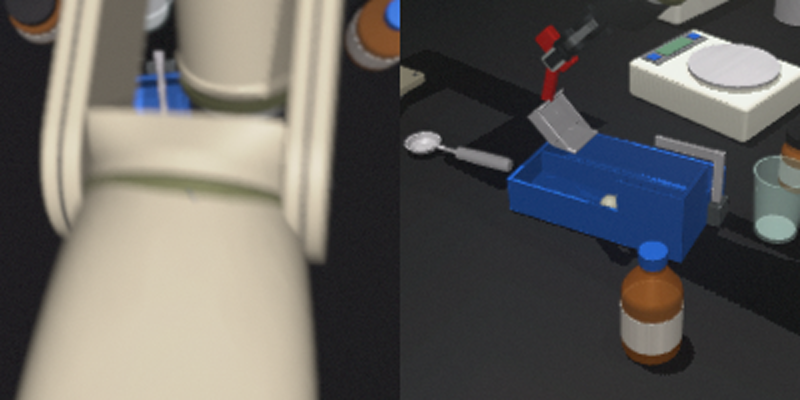

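Scene view: the scoop hangs nose-down over the near end of the channel at (565,120), clear of the walls. The bottle and jar have not moved.

```bash
python3 -m inch '[[[0.78,0,0.81],[0,0,0]],[[0.78,0,0.81],[0,0,0]],[[0.78,0,0.81],[0,0,0]],[[0.78,0,0.81],[0,0,0]],[[0.78,0,0.81],[0,0,0]],[[0.78,0,0.81],[0,0,0]],[[0.78,0,0.81],[0,0,0]],[[0.78,0,0.81],[0,0,0]],[[0,0,0],[0,0,0]],[[0,0,0],[0,0,0]]]'
python3 - <<'E'
from h import *;from plant import r
A=now(r);G=lipT(-.035,.0198,44);print(A.round(4).tolist());print(G.round(4).tolist())
p,W,q,d=cupcheck(r,"w3");
B=np.linalg.inv(A)
w=A[:3,3]+A[:3,:3]@(off+np.array([.0475,0,-.024]));c,s=np.cos(np.radians(yb)),np.sin(np.radians(yb));e=w[:2]-Bp;print("lip bin",c*e[0]+s*e[1],-s*e[0]+c*e[1],w[2])
row(A,lipT(-.03,.012+.0016+.0008,43.5),3)
E
```

```text
time: 8.3
tcp_pos: [0.4937, -0.0614, 0.1201]
eef_rot: [0.015, 0.927, 0.035, -0.374]
force: [0.5, -0.3, -0.9]
gripper_width: 0.141
grasp_force: 116.5
[[0.7175, 0.0772, -0.6923, 0.4937], [0.0541, -0.997, -0.0551, -0.0614], [-0.6945, 0.0021, -0.7195, 0.1201], [0.0, 0.0, 0.0, 1.0]]
[[0.7172, 0.0776, -0.6926, 0.4939], [0.0558, -0.997, -0.0539, -0.0612], [-0.6947, 0.0, -0.7193, 0.119], [0.0, 0.0, 0.0, 1.0]]
lip bin -0.03519215365949108 -0.0004444395490939778 0.0209762620587855
3 x [[0.266,-0.008,0.067],[0.024,0.162,-0.032]]  |s|=0.27
```

View pics/w3.png

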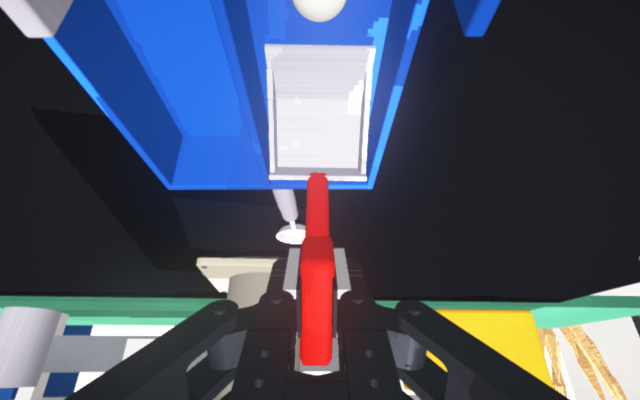

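Run:
```python
from h import *;from plant import r
A=now(r);a=lipT(-.025,.0165,43.2);b=lipT(.019,.0142,43.2);row(A,a,2);row(a,b,8)
```

```text
2 x [[0.501,-0.015,-0.090],[0.041,0.362,-0.053]]  |s|=0.51
8 x [[0.421,0.000,-0.356],[-0.000,0.000,-0.000]]  |s|=0.55
```

```bash
python3 -m inch '[[[0.5,-0.02,-0.09],[0.04,0.36,-0.05]],[[0.5,-0.02,-0.09],[0.04,0.36,-0.05]],[[0.42,0,-0.356],[0,0,0]],[[0.42,0,-0.356],[0,0,0]],[[0.42,0,-0.356],[0,0,0]],[[0.42,0,-0.356],[0,0,0]],[[0.42,0,-0.356],[0,0,0]],[[0.42,0,-0.356],[0,0,0]],[[0.42,0,-0.356],[0,0,0]],[[0.42,0,-0.356],[0,0,0]]]'
cat >> h.py <<'E'
def st(r):
    A=now(r);o=r.get_obs();R=A[:3,:3];w=A[:3,3]+R@(off+np.array([.0475,0,-.024]));g=A[:3,3]+R@off
    c,s=np.cos(np.radians(yb)),np.sin(np.radians(yb));M=np.array([[c,s],[-s,c]])
    print("lip",(M@(w[:2]-Bp)).round(4),w[2].round(4),"org",(M@(g[:2]-Bp)).round(4),g[2].round(4),"pitch",np.degrees(np.arcsin(-R[2,0])).round(2),"roll",np.degrees(np.arcsin(R[2,1])).round(2),"yaw",np.degrees(np.arctan2(R[1,0],R[0,0])).round(2),"F",np.round(o["force"],1),"M",np.round(o["moment"],1),"t",round(o["time"],2))
    return A
E
python3 - <<'E'
from h import *;from plant import r
A=st(r);a=lipT(.019,.0142,43.2);b=lipT(.049,.0126,43.2);row(a,b,8);row(A,b,8);p,W,q,d=cupcheck(r,"w4")
E
```

```text
time: 9.35
tcp_pos: [0.5465, -0.057, 0.1123]
eef_rot: [0.014, 0.929, 0.036, -0.368]
force: [-1.6, 0.3, -1.9]
gripper_width: 0.142
grasp_force: 116.5
lip [0.0191 0.0002] 0.0138 org [-0.032   0.0002] 0.0289 pitch 43.24 roll -0.01 yaw 4.45 F [-1.6  0.3 -1.9] M [ 0.1 -0.4 -0.1] t 9.35
8 x [[0.287,0.000,-0.242],[-0.000,0.000,-0.000]]  |s|=0.38
8 x [[0.283,0.002,-0.244],[-0.001,0.005,-0.000]]  |s|=0.37
```

View pics/w4.png

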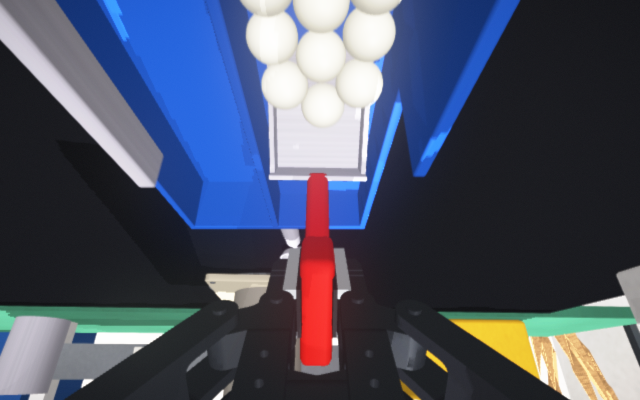

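The balls are riding up the ramp: three are already over the lip (row 85–105), with the pack ahead. Keep advancing to the foot of the slope.

```bash
python3 -m inch '[[[0.285,0,-0.243],[0,0,0]],[[0.285,0,-0.243],[0,0,0]],[[0.285,0,-0.243],[0,0,0]],[[0.285,0,-0.243],[0,0,0]],[[0.285,0,-0.243],[0,0,0]],[[0.285,0,-0.243],[0,0,0]],[[0.285,0,-0.243],[0,0,0]],[[0.285,0,-0.243],[0,0,0]],[[0,0,0],[0,0,0]],[[0,0,0],[0,0,0]]]'
python3 - <<'E'
from h import *;from plant import r
A=st(r)
# lip on slope: clearance ~4 mm normal-ish; lip at height h -> x = 52+(h-9)/tan40 - cl
def L(h,p,cl=.005): return lipT(.052+(h-.009)/np.tan(np.radians(40))-cl,h,p)
a=A
for h,p in((.0165,36),(.022,25),(.029,10),(.037,-4)):
    b=L(h,p);row(a,b,5);a=b
    g=b[:3,3]+b[:3,:3]@off;c=g+b[:3,:3]@[.0215,0,0];k=g+b[:3,:3]@[-.0225,0,0];print(h,p,"corner z",c[2].round(4),(c[0]-Bp[0]).round(3),"back z",k[2].round(4))
E
```

```text
time: 10.4
tcp_pos: [0.5761, -0.0547, 0.1109]
eef_rot: [0.014, 0.929, 0.036, -0.368]
force: [0.3, 0.3, -3.7]
gripper_width: 0.145
grasp_force: 116.5
lip [0.0488 0.0001] 0.0124 org [-0.0022  0.0001] 0.0274 pitch 43.21 roll 0.0 yaw 4.45 F [ 0.3  0.3 -3.7] M [ 0.1 -0.5 -0. ] t 10.4
5 x [[-0.038,0.002,0.106],[-0.000,1.442,-0.001]]  |s|=0.11
0.0165 36 corner z 0.0124 0.021 back z 0.0382
5 x [[-0.086,0.000,0.236],[0.000,2.200,0.000]]  |s|=0.25
0.022 25 corner z 0.0112 0.029 back z 0.0298
5 x [[-0.074,0.000,0.357],[0.000,3.000,0.000]]  |s|=0.36
0.029 10 corner z 0.0099 0.041 back z 0.0175
5 x [[0.003,-0.000,0.333],[-0.000,2.800,0.000]]  |s|=0.33
0.037 -4 corner z 0.0112 0.056 back z 0.0082
```

```bash
python3 - <<'E'
from h import *;from plant import r
def L(h,p,cl=.005): return lipT(.052+(h-.009)/np.tan(np.radians(40))-cl,h,p)
a=L(.022,25)
for h,p in((.031,10),(.046,-4)):
    b=L(h,p);row(a,b,5);a=b
E
python3 -m inch '[[[-0.038,0,0.106],[0,1.442,0]],[[-0.038,0,0.106],[0,1.442,0]],[[-0.038,0,0.106],[0,1.442,0]],[[-0.038,0,0.106],[0,1.442,0]],[[-0.038,0,0.106],[0,1.442,0]],[[-0.086,0,0.236],[0,2.2,0]],[[-0.086,0,0.236],[0,2.2,0]],[[-0.086,0,0.236],[0,2.2,0]],[[-0.086,0,0.236],[0,2.2,0]],[[-0.086,0,0.236],[0,2.2,0]]]'
python3 - <<'E'
from h import *;from plant import r
A=st(r);p,W,q,d=cupcheck(r,"w5")
E
```

```text
5 x [[-0.042,0.000,0.304],[0.000,3.000,0.000]]  |s|=0.31
5 x [[0.159,-0.000,0.180],[-0.000,2.800,0.000]]  |s|=0.24
time: 11.4
tcp_pos: [0.5609, -0.0558, 0.1005]
eef_rot: [0.008, 0.976, 0.038, -0.216]
force: [-0.6, -0.6, -3.0]
gripper_width: 0.149
grasp_force: 116.3
lip [0.062  0.0001] 0.0222 org [0.0088 0.0001] 0.0205 pitch 24.94 roll -0.0 yaw 4.44 F [-0.6 -0.6 -3. ] M [ 0.  -0.2  0. ] t 11.4
```

View pics/w5.png

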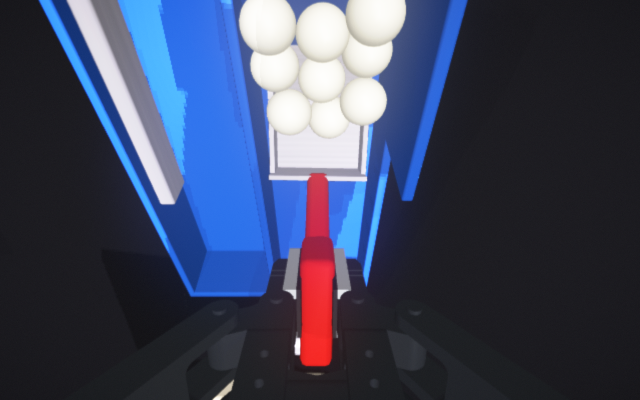

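All nine balls sit over or in the scoop (rows 20–120). Continue levelling up along the slope.

```bash
python3 -m inch '[[[-0.042,0,0.304],[0,3,0]],[[-0.042,0,0.304],[0,3,0]],[[-0.042,0,0.304],[0,3,0]],[[-0.042,0,0.304],[0,3,0]],[[-0.042,0,0.304],[0,3,0]],[[0.159,0,0.18],[0,2.8,0]],[[0.159,0,0.18],[0,2.8,0]],[[0.159,0,0.18],[0,2.8,0]],[[0.159,0,0.18],[0,2.8,0]],[[0.159,0,0.18],[0,2.8,0]]]'
cat >> h.py <<'E'
def balls(r,n):
    "cream balls seen by the wrist camera, in scoop axes (mm)"
    p,W,q,d=cupcheck(r,n);p=p.astype(int)
    m=(d>0)&(p[...,2]>70)&(p[...,2]>=p[...,0])&(p[...,2]<1.4*p[...,1]);f=cv2.medianBlur(p.astype(np.uint8),3)
    g=cv2.cvtColor(f,cv2.COLOR_BGR2GRAY)
    # sphere tops: for every local maximum of ball-likeness use Hough
    c=cv2.HoughCircles(g,cv2.HOUGH_GRADIENT,1,28,param1=100,param2=16,minRadius=14,maxRadius=45)
    out=[]
    for u,v,rad in (c[0] if c is not None else []):
        i,j=int(v),int(u)
        if not(0<=i<400 and 0<=j<640) or d[i,j]==0: continue
        A=now(r);C=r.camera_params("wrist")["cam_to_world"][:3,3];P=W[i,j];P=P+(P-C)/np.linalg.norm(P-C)*.012
        s=((P-A[:3,3])@A[:3,:3]-off)*[1,-1,-1]*1000
        if abs(s[1])<45 and -35<s[0]<110 and s[2]<80 and p[i,j].min()>90: out.append([*s.round(0),round(float(rad)),int(u),int(v)])
    for o in sorted(out): print(o)
    return p,W,q,d
E
python3 - <<'E'
from h import *;from plant import r
A=st(r);balls(r,"w6")
E
```

```text
time: 12.45
tcp_pos: [0.561, -0.0557, 0.0771]
eef_rot: [-0.002, 0.999, 0.039, 0.035]
force: [0.4, 1.2, -4.2]
gripper_width: 0.145
grasp_force: 116.4
lip [0.0903 0.0003] 0.046 org [0.0446 0.0003] 0.0187 pitch -3.99 roll -0.02 yaw 4.46 F [ 0.4  1.2 -4.2] M [0.2 0.6 0.1] t 12.45
[np.float64(-2.0), np.float64(-15.0), np.float64(28.0), 37, 346, 144]
[np.float64(2.0), np.float64(12.0), np.float64(16.0), 23, 298, 134]
[np.float64(16.0), np.float64(-5.0), np.float64(15.0), 20, 328, 109]
[np.float64(28.0), np.float64(-23.0), np.float64(30.0), 23, 364, 86]
[np.float64(28.0), np.float64(14.0), np.float64(23.0), 25, 292, 86]
[np.float64(40.0), np.float64(-1.0), np.float64(34.0), 24, 321, 58]
[np.float64(51.0), np.float64(-23.0), np.float64(35.0), 26, 368, 34]
[np.float64(51.0), np.float64(22.0), np.float64(37.0), 26, 271, 34]
```

Run:
```python
from h import *;from plant import r
a=lipT(.0905,.046,-4);b=lipT(.0905,.064,-16);row(a,b,8);g=b[:3,3]+b[:3,:3]@(off+[-.0225,0,0]);print(g)
```

```text
8 x [[-0.061,0.000,0.048],[-0.000,1.500,0.000]]  |s|=0.08
[ 0.60583706 -0.05248575  0.0216351 ]
```

```bash
python3 -m inch '[[[-0.061,0,0.048],[0,1.5,0]],[[-0.061,0,0.048],[0,1.5,0]],[[-0.061,0,0.048],[0,1.5,0]],[[-0.061,0,0.048],[0,1.5,0]],[[-0.061,0,0.048],[0,1.5,0]],[[-0.061,0,0.048],[0,1.5,0]],[[-0.061,0,0.048],[0,1.5,0]],[[-0.061,0,0.048],[0,1.5,0]],[[0,0,0],[0,0,0]],[[0,0,0],[0,0,0]]]'
python3 - <<'E'
from h import *;from plant import r
A=st(r);balls(r,"w7")
E
```

```text
time: 13.5
tcp_pos: [0.5573, -0.0563, 0.0727]
eef_rot: [-0.005, 0.99, 0.038, 0.139]
force: [-0.7, -0.5, -3.8]
gripper_width: 0.142
grasp_force: 116.5
lip [ 0.0907 -0.    ] 0.0642 org [ 0.0517 -0.    ] 0.028 pitch -15.99 roll 0.0 yaw 4.43 F [-0.7 -0.5 -3.8] M [0.1 0.7 0.1] t 13.5
[np.float64(-8.0), np.float64(-10.0), np.float64(15.0), 22, 336, 150]
[np.float64(1.0), np.float64(15.0), np.float64(15.0), 21, 292, 133]
[np.float64(3.0), np.float64(-23.0), np.float64(30.0), 22, 362, 133]
[np.float64(15.0), np.float64(-7.0), np.float64(14.0), 19, 332, 108]
[np.float64(23.0), np.float64(13.0), np.float64(22.0), 22, 294, 94]
[np.float64(27.0), np.float64(-22.0), np.float64(29.0), 25, 362, 86]
[np.float64(39.0), np.float64(-0.0), np.float64(32.0), 25, 320, 60]
[np.float64(50.0), np.float64(22.0), np.float64(35.0), 25, 272, 33]
[np.float64(51.0), np.float64(-22.0), np.float64(34.0), 26, 367, 31]
```

View pics/w7.png

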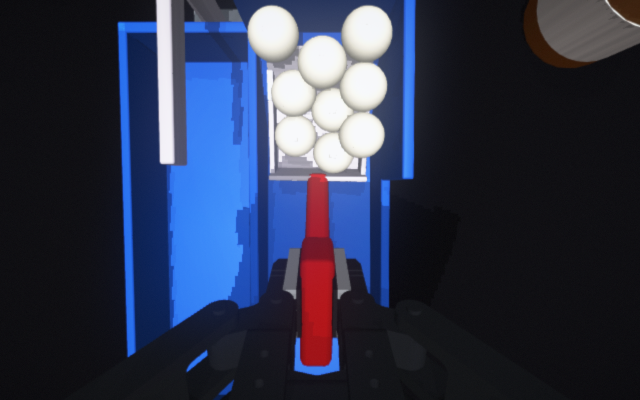

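The cup has its 2x2 layer: pixels (292,133), (334,150), (294,94) and (331,108). Two balls ride on the right rim at (362,86) and (362,133), and three are ahead on the lip or slope. I'll shake sideways to settle them.

```bash
python3 -m inch '[[[0,0.25,0],[0,0,0]],[[0,0.25,0],[0,0,0]],[[0,0,0],[0,0,0]],[[0,-0.3,0],[0,0,0]],[[0,-0.3,0],[0,0,0]],[[0,0.3,0],[0,0,0]],[[0,0.3,0],[0,0,0]],[[0,-0.25,0],[0,0,0]],[[0,-0.15,0],[0,0,0]],[[0,0,0],[0,0,0]]]'
python3 - <<'E'
from h import *;from plant import r
A=st(r);balls(r,"w8")
a=lipT(.0905,.064,-16,.001);b=lipT(.088,.083,-6,0);row(a,b,10)
E
```

```text
time: 14.55
tcp_pos: [0.5575, -0.0569, 0.0727]
eef_rot: [-0.005, 0.99, 0.038, 0.139]
force: [-0.3, 0.2, -2.6]
gripper_width: 0.144
grasp_force: 116.6
lip [ 0.0909 -0.0007] 0.0641 org [ 0.0518 -0.0007] 0.028 pitch -15.99 roll -0.01 yaw 4.45 F [-0.3  0.2 -2.6] M [-0.   0.5  0. ] t 14.55
[np.float64(-12.0), np.float64(-12.0), np.float64(14.0), 27, 340, 156]
[np.float64(-12.0), np.float64(14.0), np.float64(14.0), 25, 294, 156]
[np.float64(3.0), np.float64(-22.0), np.float64(33.0), 22, 361, 136]
[np.float64(4.0), np.float64(8.0), np.float64(6.0), 44, 306, 128]
[np.float64(13.0), np.float64(-8.0), np.float64(16.0), 16, 334, 113]
[np.float64(27.0), np.float64(-22.0), np.float64(34.0), 24, 363, 86]
[np.float64(28.0), np.float64(-5.0), np.float64(27.0), 38, 328, 84]
[np.float64(29.0), np.float64(13.0), np.float64(20.0), 44, 295, 83]
[np.float64(51.0), np.float64(-21.0), np.float64(33.0), 26, 363, 32]
10 x [[0.082,0.010,-0.371],[0.000,-1.000,-0.000]]  |s|=0.38
```

```bash
cat >> h.py <<'E'
def vote(r,n):
    p,W,q,d=cupcheck(r,n);p=p.astype(int)
    Q=np.stack([cv2.GaussianBlur(q[...,k].astype(np.float32),(5,5),0) for k in range(3)],-1)
    N=np.cross(np.gradient(Q,axis=1),np.gradient(Q,axis=0));N/=np.linalg.norm(N,axis=-1,keepdims=True)+1e-12
    N[N[...,2]<0]*=-1
    m=(d>0)&(p.min(-1)>60)&(p[...,0]<1.25*p[...,2])&(abs(Q[...,1])<.045)&(Q[...,0]>-.035)&(Q[...,0]<.09)&(abs(Q[...,2])<.08)
    C=(Q-.012*N)[m]*1000
    while len(C)>150:
        from scipy.spatial import cKDTree
        t=cKDTree(C);k=t.query_ball_point(C,2.5,return_length=True);i=k.argmax()
        if k[i]<90: break
        c=C[t.query_ball_point(C[i],3)].mean(0);print(c.round(0),k[i])
        C=C[np.linalg.norm(C-c,axis=1)>10]
    return p
E
python3 - <<'E'
from h import *;from plant import r
vote(r,"w9")
E
```

```text
[ 50. -20.  35.] 1124
[31.  1. 28.] 1115
[  2. -21.  33.] 1111
[ 26. -21.  33.] 998
[15. 13. 15.] 765
[-9. 13. 15.] 764
[ -9. -11.  16.] 539
[ 15. -11.  15.] 382
```

```bash
python3 -m inch '[[[0.082,0,-0.371],[0,-1,0]],[[0.082,0,-0.371],[0,-1,0]],[[0.082,0,-0.371],[0,-1,0]],[[0.082,0,-0.371],[0,-1,0]],[[0.082,0,-0.371],[0,-1,0]],[[0.082,0,-0.371],[0,-1,0]],[[0.082,0,-0.371],[0,-1,0]],[[0.082,0,-0.371],[0,-1,0]],[[0.082,0,-0.371],[0,-1,0]],[[0.082,0,-0.371],[0,-1,0]]]'
python3 - <<'E'
from h import *;from plant import r
A=st(r);vote(r,"w10")
row(A,scoopT(.044,0,.0600,-.5),8)
E
```

```text
time: 15.65
tcp_pos: [0.5582, -0.0571, 0.1109]
eef_rot: [-0.002, 0.998, 0.039, 0.051]
force: [-1.1, 0.6, -3.9]
gripper_width: 0.143
grasp_force: 116.5
lip [ 0.0884 -0.0009] 0.0833 org [ 0.0436 -0.0009] 0.0545 pitch -5.91 roll -0.0 yaw 4.44 F [-1.1  0.6 -3.9] M [0.1 0.4 0.1] t 15.65
[ 50. -20.  34.] 1160
[ 27. -21.  33.] 1065
[  3. -21.  33.] 1005
[31.  2. 28.] 955
[15. 13. 15.] 853
[-9. 14. 15.] 839
[ -9. -11.  15.] 530
[ 15. -11.  15.] 342
8 x [[0.083,-0.011,-0.133],[-0.000,-0.676,-0.001]]  |s|=0.16
```

```bash
python3 -m inch '[[[0.083,-0.01,-0.12],[0,-0.676,0]],[[0.083,-0.01,-0.12],[0,-0.676,0]],[[0.083,-0.01,-0.12],[0,-0.676,0]],[[0.083,-0.01,-0.12],[0,-0.676,0]],[[0.083,-0.01,-0.12],[0,-0.676,0]],[[0.083,-0.01,-0.12],[0,-0.676,0]],[[0.083,-0.01,-0.12],[0,-0.676,0]],[[0.083,-0.01,-0.12],[0,-0.676,0]],[[0,0,0],[0,0,0]],[[0,0,0],[0,0,0]]]'
python3 - <<'E'
from h import *;from plant import r
A=st(r);vote(r,"w11")
row(A,scoopT(.044,.018,.0600,-.5),10)
E
```

```text
time: 16.7
tcp_pos: [0.5643, -0.0558, 0.1206]
eef_rot: [-0.0, 0.999, 0.039, 0.005]
force: [-0.4, 0.0, -2.3]
gripper_width: 0.142
grasp_force: 116.5
lip [ 0.0916 -0.0001] 0.0833 org [ 0.0443 -0.0001] 0.0588 pitch -0.6 roll 0.0 yaw 4.45 F [-0.4  0.  -2.3] M [ 0.1  0.2 -0. ] t 16.7
[31.  1. 28.] 1242
[ 23. -22.  35.] 1135
[ 46. -20.  36.] 1101
[ -1. -22.  35.] 1003
[-9. 14. 15.] 807
[15. 13. 15.] 770
[-10. -11.  15.] 543
[ 14. -11.  15.] 420
[47. 19. 10.] 103
[-32.   1.  20.] 93
10 x [[-0.002,-0.181,-0.013],[0.000,-0.010,-0.000]]  |s|=0.18
```

```bash
python3 -m inch '[[[0,-0.1,-0.01],[0,0,0]],[[0,-0.18,-0.01],[0,0,0]],[[0,-0.2,-0.01],[0,0,0]],[[0,-0.2,-0.01],[0,0,0]],[[0,-0.2,-0.01],[0,0,0]],[[0,-0.2,-0.01],[0,0,0]],[[0,-0.2,-0.01],[0,0,0]],[[0,-0.2,-0.01],[0,0,0]],[[0,-0.2,-0.01],[0,0,0]],[[0,-0.1,0],[0,0,0]]]'
python3 - <<'E'
from h import *;from plant import r
A=st(r);vote(r,"w12")
row(A,scoopT(.044,.045,.0600,-.5),10)
E
```

```text
time: 17.75
tcp_pos: [0.5627, -0.0378, 0.1215]
eef_rot: [-0.0, 0.999, 0.039, 0.005]
force: [0.3, -0.5, -3.6]
gripper_width: 0.145
grasp_force: 116.6
lip [0.0914 0.018 ] 0.0841 org [0.0441 0.018 ] 0.0597 pitch -0.58 roll -0.01 yaw 4.45 F [ 0.3 -0.5 -3.6] M [-0.   0.2  0. ] t 17.75
[30. -0. 28.] 1133
[ 46. -27.  36.] 1120
[-9. 13. 15.] 916
[15. 13. 15.] 809
[ -1. -27.  30.] 781
[ 14. -13.  15.] 725
[-10. -10.  16.] 697
[ 22. -40.  15.] 643
[-33.   1.  21.] 127
[-44.   1.  39.] 102
10 x [[-0.000,-0.270,-0.004],[-0.001,-0.008,0.000]]  |s|=0.27
```

```bash
python3 -m inch '[[[0,-0.27,0],[0,0,0]],[[0,-0.27,0],[0,0,0]],[[0,-0.27,0],[0,0,0]],[[0,-0.27,0],[0,0,0]],[[0,-0.27,0],[0,0,0]],[[0,-0.27,0],[0,0,0]],[[0,-0.27,0],[0,0,0]],[[0,-0.27,0],[0,0,0]],[[0,-0.27,0],[0,0,0]],[[0,-0.27,0],[0,0,0]]]'
python3 - <<'E'
from h import *;from plant import r
A=st(r);vote(r,"w13")
row(A,scoopT(.044,.070,.0600,-.5),10)
E
```

```text
time: 18.8
tcp_pos: [0.5606, -0.0109, 0.1215]
eef_rot: [-0.0, 0.999, 0.039, 0.005]
force: [-0.6, 0.2, -2.9]
gripper_width: 0.145
grasp_force: 116.6
lip [0.0914 0.0449] 0.0842 org [0.0441 0.0449] 0.0597 pitch -0.59 roll -0.0 yaw 4.44 F [-0.6  0.2 -2.9] M [0.  0.1 0. ] t 18.8
[ -9. -11.  15.] 953
[30. -0. 28.] 952
[ 15. -13.  15.] 676
[-9. 14. 15.] 411
[15. 13. 15.] 334
[ 45.  47. -41.] 193
10 x [[-0.000,-0.251,-0.004],[-0.000,-0.009,-0.001]]  |s|=0.25
```

Five balls are aboard: the level four plus one heaped at the bar. Now draw the scoop under the bar.

```bash
python3 -m inch '[[[0,-0.25,0],[0,0,0]],[[0,-0.25,0],[0,0,0]],[[0,-0.25,0],[0,0,0]],[[0,-0.25,0],[0,0,0]],[[0,-0.25,0],[0,0,0]],[[0,-0.25,0],[0,0,0]],[[0,-0.25,0],[0,0,0]],[[0,-0.25,0],[0,0,0]],[[0,-0.25,0],[0,0,0]],[[0,-0.25,0],[0,0,0]]]'
python3 - <<'E'
from h import *;from plant import r
A=st(r);vote(r,"w14")
row(A,scoopT(.044,.105,.0600,-.5),10)
E
```

```text
time: 19.85
tcp_pos: [0.5587, 0.014, 0.1215]
eef_rot: [-0.0, 0.999, 0.039, 0.005]
force: [-0.5, 0.8, -2.9]
gripper_width: 0.139
grasp_force: 116.6
lip [0.0914 0.0699] 0.0841 org [0.0441 0.0699] 0.0597 pitch -0.58 roll -0.0 yaw 4.44 F [-0.5  0.8 -2.9] M [-0.   0.2 -0. ] t 19.85
[15. 13. 15.] 1010
[ 32. -25.  30.] 900
[-9. 13. 15.] 860
[ 15. -13.  15.] 408
[ -9. -11.  16.] 365
[  6. -48. -37.] 142
[44.  6.  8.] 91
10 x [[-0.000,-0.351,-0.004],[-0.000,-0.008,-0.001]]  |s|=0.35
```

```bash
python3 -m inch '[[[0,-0.3,0],[0,0,0]],[[0,-0.35,0],[0,0,0]],[[0,-0.35,0],[0,0,0]],[[0,-0.35,0],[0,0,0]],[[0,-0.35,0],[0,0,0]],[[0,-0.35,0],[0,0,0]],[[0,-0.35,0],[0,0,0]],[[0,-0.35,0],[0,0,0]],[[0,-0.35,0],[0,0,0]],[[0,-0.35,0],[0,0,0]]]'
python3 - <<'E'
from h import *;from plant import r
A=st(r);p=vote(r,"w15")
# next: up and to the pan
t=np.array([.5787,.2916]);
yaw=25;c=np.array([np.cos(np.radians(yaw)),np.sin(np.radians(yaw))])
a=scoopT(.044,.135,.115,-.5);row(A,a,10)
b=scoopT(*(t-c*.0),.115,-.5,yaw=yaw,world=True);row(a,b,10);print(b.round(3)[:3,3])
E
```

```text
time: 20.9
tcp_pos: [0.556, 0.0484, 0.1215]
eef_rot: [-0.0, 0.999, 0.039, 0.005]
force: [0.3, -0.2, -2.1]
gripper_width: 0.143
grasp_force: 116.6
lip [0.0914 0.1045] 0.0841 org [0.0441 0.1045] 0.0596 pitch -0.58 roll -0.0 yaw 4.44 F [ 0.3 -0.2 -2.1] M [-0.   0.2 -0. ] t 20.9
[15. 12. 15.] 920
[ 15. -13.  15.] 886
[ -9. -11.  16.] 863
[-9. 13. 16.] 829
[50. 19. 12.] 92
10 x [[0.005,-0.305,-0.554],[-0.000,-0.008,-0.001]]  |s|=0.63
10 x [[0.199,-1.908,0.002],[0.018,0.000,-2.055]]  |s|=1.92
[0.528 0.268 0.177]
```

View pics/w15.png

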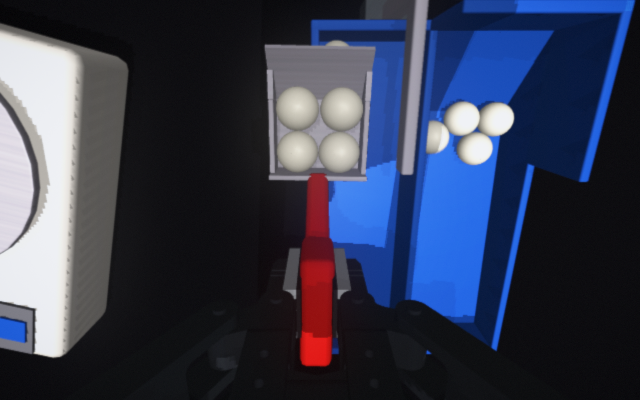

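Wrist view: exactly four balls sit two by two in the scoop at pixels (297,108), (341,108), (297,151) and (339,151). Four are in the channel and one is in the pocket at (338,45). Now carry it to the pan.

```bash
sed -i 's/^off=np.array(\[.0555/off=np.array([.0540/' h.py
python3 -m inch '[[[0,-0.3,-0.3],[0,0,0]],[[0,-0.3,-0.5],[0,0,0]],[[0,-0.3,-0.6],[0,0,0]],[[0,-0.3,-0.6],[0,0,0]],[[0,-0.3,-0.6],[0,0,0]],[[0,-0.3,-0.6],[0,0,0]],[[0,-0.3,-0.6],[0,0,0]],[[0,-0.3,-0.6],[0,0,0]],[[0,-0.3,-0.5],[0,0,0]],[[0,-0.3,-0.3],[0,0,0]]]'
python3 - <<'E'
from h import *;from plant import r
A=st(r)
row(A,scoopT(.5787,.2916,.113,-.5,yaw=25,world=True),18)
E
```

```text
time: 21.95
tcp_pos: [0.5534, 0.0783, 0.1742]
eef_rot: [-0.0, 0.999, 0.039, 0.005]
force: [-0.1, 0.0, -2.2]
gripper_width: 0.146
grasp_force: 116.6
lip [0.0896 0.1345] 0.1369 org [0.0423 0.1345] 0.1124 pitch -0.62 roll -0.0 yaw 4.44 F [-0.1  0.  -2.2] M [0.  0.2 0. ] t 21.95
18 x [[0.129,-1.063,-0.003],[0.011,-0.007,-1.142]]  |s|=1.07
```

```bash
python3 -m inch '[[[0.06,-0.5,0],[0,0,-0.57]],[[0.1,-0.8,0],[0,0,-0.86]],[[0.129,-1.06,0],[0,0,-1.14]],[[0.129,-1.06,0],[0,0,-1.14]],[[0.129,-1.06,0],[0,0,-1.14]],[[0.129,-1.06,0],[0,0,-1.14]],[[0.129,-1.06,0],[0,0,-1.14]],[[0.129,-1.06,0],[0,0,-1.14]],[[0.129,-1.06,0],[0,0,-1.14]],[[0.129,-1.06,0],[0,0,-1.14]]]'
python3 -m inch '[[[0.129,-1.06,0],[0,0,-1.14]],[[0.129,-1.06,0],[0,0,-1.14]],[[0.129,-1.06,0],[0,0,-1.14]],[[0.129,-1.06,0],[0,0,-1.14]],[[0.129,-1.06,0],[0,0,-1.14]],[[0.129,-1.06,0],[0,0,-1.14]],[[0.11,-0.9,0],[0,0,-1]],[[0.09,-0.7,0],[0,0,-0.8]],[[0.05,-0.4,0],[0,0,-0.5]],[[0,0,0],[0,0,0]]]'
python3 - <<'E'
from h import *;from plant import r
A=st(r);p,W,q,d=cupcheck(r,"w16")
# pan height and centre from the wrist view
p=p.astype(int);m=(d>0)&(abs(W[...,2]-.074)<.004)&(abs(q[...,0])<.12)
print("pan z",np.median(W[m][:,2]),m.sum())
print((A[:3,3]+A[:3,:3]@off).round(4))
row(A,scoopT(.5787,.2916,.0765,-.5,yaw=25,world=True),9)
vote(r,"w17")
E
```

```text
time: 22.95
tcp_pos: [0.5492, 0.1773, 0.1735]
eef_rot: [0.0, 0.991, 0.131, 0.005]
force: [0.5, 0.3, -2.1]
gripper_width: 0.146
grasp_force: 116.6
time: 23.95
tcp_pos: [0.5317, 0.2591, 0.1734]
eef_rot: [0.001, 0.978, 0.21, 0.005]
force: [-0.1, 0.0, -2.5]
gripper_width: 0.141
grasp_force: 116.6
lip [0.076  0.3507] 0.136 org [0.0315 0.3347] 0.1115 pitch -0.55 roll 0.19 yaw 24.19 F [-0.1  0.  -2.5] M [-0.   0.1  0. ] t 23.95
pan z 0.07485365349436843 17406
[0.5816 0.2813 0.1115]
9 x [[0.016,-0.107,0.389],[0.022,-0.005,-0.090]]  |s|=0.40
[17. 13. 15.] 1024
[ -7. -11.  16.] 952
[ 17. -11.  15.] 950
[-7. 13. 15.] 913
```

```bash
python3 -m inch '[[[0.016,-0.107,0.3],[0.02,0,-0.09]],[[0.016,-0.107,0.42],[0.02,0,-0.09]],[[0.016,-0.107,0.45],[0.02,0,-0.09]],[[0.016,-0.107,0.45],[0.02,0,-0.09]],[[0.016,-0.107,0.45],[0.02,0,-0.09]],[[0.016,-0.107,0.45],[0.02,0,-0.09]],[[0.016,-0.107,0.4],[0.02,0,-0.09]],[[0.016,-0.107,0.35],[0.02,0,-0.09]],[[0.016,-0.107,0.2],[0.02,0,-0.09]],[[0,0,0],[0,0,0]]]'
python3 - <<'E'
from h import *;from plant import r
A=st(r);print((A[:3,3]+A[:3,:3]@off).round(4))
E
```

```text
time: 25.05
tcp_pos: [0.5293, 0.2681, 0.1383]
eef_rot: [-0.001, 0.976, 0.216, 0.004]
force: [0.3, 0.1, -2.2]
gripper_width: 0.142
grasp_force: 116.6
lip [0.0737 0.3613] 0.1008 org [0.0295 0.3447] 0.0764 pitch -0.52 roll 0.02 yaw 24.95 F [ 0.3  0.1 -2.2] M [-0.   0.2 -0. ] t 25.05
[0.5787 0.2911 0.0764]
```

Now creep down until contact.

```bash
python3 -m inch '[[[0,0,0.05],[0,0,0]],[[0,0,0.05],[0,0,0]],[[0,0,0.05],[0,0,0]],[[0,0,0.05],[0,0,0]],[[0,0,0.03],[0,0,0]],[[0,0,0.02],[0,0,0]],[[0,0,0],[0,0,0]],[[0,0,0],[0,0,0]],[[0,0,0],[0,0,0]],[[0,0,0],[0,0,0]]]'
python3 - <<'E'
from h import *;from plant import r
A=st(r);p,W,q,d=cupcheck(r,"w18")
E
```

```text
time: 26.05
tcp_pos: [0.5296, 0.2681, 0.1364]
eef_rot: [-0.001, 0.976, 0.216, 0.005]
force: [-1.1, -1.1, 0.9]
gripper_width: 0.142
grasp_force: 117.1
lip [0.0741 0.3611] 0.099 org [0.0299 0.3446] 0.0746 pitch -0.56 roll 0.03 yaw 24.94 F [-1.1 -1.1  0.9] M [-0.2  0.4  0. ] t 26.05
```

```bash
python3 -m inch '[[[0,0,0.02],[0,0,0]],[[0,0,0],[0,0,0]],[[0,0,0],[0,0,0]],[[0,0,0],[0,0,0]],[[0,0,0],[0,0,0]],[[0,0,0],[0,0,0]],[[0,0,0],[0,0,0]],[[0,0,0],[0,0,0]],[[0,0,0],[0,0,0]],[[0,0,0],[0,0,0]]]' - 20
python3 -m inch '[[[0,0,0],[0,0,0]],[[0,0,0],[0,0,0]],[[0,0,0],[0,0,0]],[[0,0,0],[0,0,0]],[[0,0,0],[0,0,0]],[[0,0,0],[0,0,0]],[[0,0,0],[0,0,0]],[[0,0,0],[0,0,0]],[[0,0,0],[0,0,0]],[[0,0,0],[0,0,0]]]' 5
python3 - <<'E'
from h import *;from plant import r
A=st(r);vote(r,"w19")
E
```

```text
time: 27.1
tcp_pos: [0.5297, 0.2681, 0.1364]
eef_rot: [-0.001, 0.976, 0.216, 0.005]
force: [-2.7, -1.5, 4.5]
gripper_width: 0.143
grasp_force: 117.8
time: 28.1
tcp_pos: [0.5295, 0.2681, 0.136]
eef_rot: [-0.001, 0.976, 0.216, 0.005]
force: [-0.5, -0.3, -0.6]
gripper_width: 0.585
grasp_force: 0.0
lip [0.074  0.3612] 0.0986 org [0.0297 0.3446] 0.0741 pitch -0.55 roll 0.02 yaw 24.95 F [-0.5 -0.3 -0.6] M [-0.1  0.   0. ] t 28.1
[18. 12. 16.] 976
[ 17. -13.  16.] 972
[ -7. -11.  16.] 856
[-6. 13. 16.] 847
[ 60.  21. -12.] 103
[ 21. -39. -11.] 96
[ 50.  37. -11.] 93
[ 72.  39. -24.] 91
[ 61. -11. -11.] 90
```

Released and stable. Open fully, then retreat straight up.

```bash
python3 -m inch '[[[0,0,-0.3],[0,0,0]],[[0,0,-1],[0,0,0]],[[0,0,-1.5],[0,0,0]],[[0,0,-2],[0,0,0]],[[0,0,-2],[0,0,0]],[[0,0,-2],[0,0,0]],[[0,0,-1.5],[0,0,0]],[[0,0,-1],[0,0,0]],[[0,0,0],[0,0,0]],[[0,0,0],[0,0,0]]]' 7
python3 - <<'E'
from h import *;from plant import r
A=now(r);p,W,q,d=cupcheck(r,"w20")
b,g,rr=[p[...,k].astype(int) for k in range(3)]
m=(d>0)&(rr>90)&(rr>2*g)&(W[...,2]>.155)&(W[...,2]<.175);print("grip",fitrect(W[m][:,:2]),np.median(W[m][:,2]))
off[2]+=A[2,3]-.1364;vote(r,"w21")
p,d=r.read_camera("top");c=r.camera_params("top");W=world(d,c["mtx"],c["cam_to_world"])
v,u=np.mgrid[:400,:640]
for n,B in(("jar",(u>=230)&(u<268)&(v>=112)&(v<155)),("bot",(u>=400)&(u<445)&(v>=122)&(v<168))):
    k=B&(W[...,2]>.02);print(n,np.percentile(W[k],[2,50,98],axis=0).round(3).tolist())
E
```

```text
time: 29.15
tcp_pos: [0.5284, 0.2676, 0.2486]
eef_rot: [-0.001, 0.976, 0.216, 0.005]
force: [-0.3, -0.6, -0.1]
gripper_width: 0.819
grasp_force: 0.0
grip ((523.3071899414062, 266.2554931640625), (50.741539001464844, 12.868097305297852), 24.354604721069336) 0.1676762409408345
[18. 11. 16.] 434
[-6. 13. 16.] 430
[ -6. -11.  16.] 391
[ 18. -13.  16.] 326
jar [[0.72, 0.115, 0.026], [0.742, 0.139, 0.082], [0.772, 0.165, 0.087]]
bot [[0.686, -0.239, 0.024], [0.708, -0.204, 0.09], [0.744, -0.182, 0.131]]
```

The scoop is upright on the pan (grip top at 167.7 mm, expected 167) with four balls in it. The jar and bottle are unmoved.

```bash
python3 -c "
from plant import r
print(r.job_done())"
```

```text
the job is handed in; nothing more can be done
None
```

The job is handed in at about 29 s: the scoop stands upright in the middle of the pan with its level four balls, the other five are in the bin (four in the channel, one in the pocket), and the jar and bottle are where they were.

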